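# Index the table and hover the cover over the open housing

### The job

Turn the indexing table one position (a quarter turn clockwise seen from above) with its upright post, so that the open housing clicks into place at the pointer, and let go of the post. Then pick up the rectangular cover by its handle and finish while holding it still and level about 15 mm above the open housing, not touching it, turned so that every threaded hole can be seen through a hole of the cover. Leave the round cover, the hex key and the loose screw where they lie.

Things in the scene. Friction and masses are not known exactly. Their poses are not given: they have to be found in the camera images.
- index_base: fixed steel base of the indexing table; origin on the turning axis at bench height, z up. A small pointer 42 mm high stands by the rim, 144 mm along -x. On the base turns a steel disc 250 mm across, upper face 38 mm above the bench; it carries, centred 80 mm from the axis, the open housing and a finished one (handle top 128 mm above the bench; at the pointer at the start).
- index_table (a joint): angle of the turning disc, rad, growing clockwise seen from above. Detents at 0, 1.571 and 3.142. Starts in the one at 0; at 1.571 the open housing is at the pointer. Leaving a detent takes about 5 N at the post; past half way the disc pulls itself into the next one and, let go, settles within 0.02 rad.
- post_top (a point): centre of the top of the upright round steel post that turns the disc; 16 mm diameter, 105 mm from the axis, top 98 mm above the bench and 60 mm above the disc (a collar 28 mm across covers its lowest 6 mm). Fixed in the disc. At joint 0 it stands 45 degrees from the base's +x axis towards +y.
- housing_top (a point): centre of the top face (82 mm above the bench) of the open aluminium housing fixed on the turning disc; the housing is 84 (x) x 64 (y) x 44 mm with a 30 mm round bore in the middle of its top and four threaded holes of 7 mm at x = +-30, y = +-20 mm; z up. It turns with the disc; x is its long side.
- housing_hole_a (a point): mouth of the threaded hole at x = +30, y = +20 mm of the open housing, on its top face
- housing_hole_b (a point): mouth of the threaded hole at x = -30, y = -20 mm of the open housing (diagonally opposite), on its top face
- cover: loose rectangular steel cover, plate 84 (x) x 64 (y) x 6 mm, about 0.3 kg, flat on the bench, four through holes of 13 mm at x = +-30, y = +-20 mm; origin at the centre of its underside, z up. On top a dark bridge handle: bar 64 mm long along x, 14 mm wide, from z = 22 to 40 mm, on round feet at x = +-25 mm. A half turn about z makes no difference.
- cover_hole_a (a point): underside end of the cover's hole at x = +30, y = +20 mm
- cover_hole_b (a point): underside end of the cover's hole at x = -30, y = -20 mm
- round_cover: loose round steel cover, 84 mm across, with the same sort of handle and three holes: belongs to another job, leave it; origin at the centre of its underside
- hex_key: black hex key 124 x 44 x 9 mm lying loose on the bench, leave it; origin at its underside
- cap_screw: black cap screw 53 mm long lying loose on the bench, leave it; origin at its underside
Things that resemble listed ones, but are neither listed nor needed, are in the scene too. Leave any green look-alike of the cover alone.

How it is judged:
On the way, in this order (a step that is already met when the one before it is completed fails the run):
1. the table has been indexed: it rests in the detent that puts the open housing at the pointer, and the fingers have let it go (value of joint index_table between 1.5 and 1.64 rad and velocity of joint index_table between -0.1 and 0.1 rad/s and contact force between the fingers and index_base below 0.2 N), for 0.3 s.
2. the rectangular cover is held in the fingers, lifted off the bench (height (world z) of cover above 0.03 m and contact force between the fingers and cover above 1 N), for 0.2 s.
At the end, for the whole second after the job is handed in: Table at rest in the detent with the open housing at the pointer (1.50 to 1.64 rad); rectangular cover held still in the fingers, level within 0.1 rad, underside 5 to 28 mm above the housing without touching it, diagonal holes within 5 mm of the threaded holes in plan, either way round (value of joint index_table between 1.5 and 1.64 rad and ((horizontal distance between cover_hole_a and housing_hole_a below 0.005 m and horizontal distance between cover_hole_b and housing_hole_b below 0.005 m) or (horizontal distance between cover_hole_a and housing_hole_b below 0.005 m and horizontal distance between cover_hole_b and housing_hole_a below 0.005 m)) and z of cover in the frame of housing_top between 0.005 and 0.028 m and angle between cover's own z axis and vertical below 0.1 rad and contact force between cover and index_base below 0.1 N and contact force between the fingers and cover above 1 N and linear speed of cover below 0.02 m/s); the arm keeps its last pose, push and grip.
It fails at once if the round cover was moved more than 30 mm (distance of round_cover from where it was at the start of the episode above 0.03 m).
It fails at once if the hex key was moved more than 30 mm (distance of hex_key from where it was at the start of the episode above 0.03 m).
It fails at once if the loose screw was moved more than 30 mm (distance of cap_screw from where it was at the start of the episode above 0.03 m).
It also fails if it takes over 58 s, if anything falls off the work surface, if the arm or the gripper's body presses on something with over 40 N, if the wrist force passes 120 N, or if a joint passes its speed limit or range.

### The arm

A 6-joint arm with a two-finger parallel gripper is mounted at the origin on a cart in front of the work surface, level with it; the furniture and walls round the work are solid. World frame = base frame: x ahead of the robot, y to its left, z up, the work surface at z = 0. Lengths are in m, angles in rad, forces in N, time in s.
With the tool pointing down it reaches from about 0.25 to 0.725 m from the base axis. Payload 4 kg.
Tool frame: the origin (TCP) lies on the centre line of the jaws, within the pads' length; the fingertips stand tip_reach ahead of it and the grasp point (between the pads) lies 5 mm behind it (tip_reach is the distance from the TCP to the fingertips, in m); z points along the fingers, y is the direction in which the jaws open and shut (so a half turn about z gives the same grasp; the last joint's range is limited). The gripper opens to 85 mm and grips with 20 to 120 N. Pads are 22 mm wide; open, the fingers measure 114 mm over their backs; the gripper's body (76 mm by 85 mm) begins 54 mm behind the grasp point. The pads swing forward as they close: fully open they stand 13 mm farther back than shut.
Start: joints at [-1.308, 0.241, 0.005, 1.335, 0, 1.571], TCP at [0.13, -0.483, 0.215] pointing down, gripper open.
Joint ranges: [-2.72, 2.72], [-1.05, 1.87], [-1.09, 1.28], [-1.99, 2.15], [-1.42, 1.44], [-3.14, 3.14]. Speed limits (rad/s): [2.79, 2.79, 3.14, 3.14, 3.14, 3.14].

### API

Orientations are given as a unit quaternion [x, y, z, w].
In Python, from workcell import * gives the robot as it stands.
- The arm moves only by the tool arm_command, never from a script. Its arguments are lists of equal length, an entry for each row: "translation": the shift along the tool's x, y, z in cm, a list of three; "turn": the turn about the tool's z in rad; "hand": the closure, from 0 (fully open) to 1 (shut). In form: {"translation": [[x, y, z], ...], "turn": [turn, ...], "hand": [hand, ...]}. A call has 1 to 5 rows; each row is the pose to reach, as a shift and turn from the pose commanded when the call began, along the tool's axes at that moment; what a row does not reach only later rows make up. A row lasts 1/12 s, in which the tool goes at most 41.7 mm and 7.16 degrees, less where a joint would pass 70% of its speed; a pose out of reach is approached as far as the arm can. A call with a gripper value outside its range is refused whole. The fingers move at their own pace and stop on an object; the grip force is fixed at half the most. Time passes only in rows, so rows that repeat a pose let the fingers close. It gives the time, the measured TCP pose, the force and the opening at its end, in the units of the state.
- get_obs(): the state, without advancing time (a new reading comes with each control period).
- camera(name): name is "scene" or "top"; returns (picture, depth): 384x512x3 uint8, red, green, blue; 384x512 float32, m along the optical axis (not along the pixel's ray), 0 where there is no reading.
- camera_info(name): a dict with "mtx" (3x3 intrinsics, pixels), "dist_coeffs" ([k1, k2, p1, p2, k3] as OpenCV has them; the pictures are not rectified), "world_to_cam" (4x4, takes a point from world to camera coordinates). Camera axes: x right, y down, z forward; pixel columns grow to the right and rows downward; lengths in m; the calibration is good to about 2 mm. A picture is of the moment at which its call begins. camera_info takes no time and is no camera call.
- job_done(): hands the job in, once; it reports no verdict.
Trained networks look in the newest picture that a camera, given by its name, has taken for a name from the list of things; names that differ only in an ending like _2 or _b are one class to them, and where a whole thing is asked for, a point or a joint stands for the part that bears it (a point fixed in the world has none). Each returns a list of dicts, best first, with "conf" (0 to 1); they miss things now and then, are a little off and sometimes report something else, mostly with a low value. They report only what shows in the picture. A call takes as long as a camera call. They do not tell look-alikes from the thing itself.
- search_frame(camera, name): "location" ([row, column] in pixels, amid what is visible of it).
- spot_point(camera, name): "location" ([row, column] in pixels: a listed point, or the origin of a listed thing).
The state is a dict: "clock": time; "joint_pos": joint angles; "joint_vel": joint speeds; "tau": joint torques, N m; "eef_pos": TCP position; "tool_rot": TCP orientation; "ft_force": force on the tool from outside, world axes, zero at the start; "ft_torque": the same for the moment, N m; "grip_width": finger opening in m.
Only numpy, scipy, OpenCV 4.12 (cv2) and the standard library are available. Lean on these libraries where they do the work, as an engineer would, in place of code of your own. Each camera call takes 0.05 s, during which the arm holds its last target. There are 200 camera calls.

## Working session

There is one attempt and no reset: what is moved stays moved. The work goes in short steps, Python scripts to look and compute and a tool call to move; the robot and the scene stay as the last step left them, time stands still between calls to the robot, and variables do not carry over. Pictures are saved under pics/ and viewed, about 8 in all and at most 12, crops included, and the job is handed in when it is done.

Besides the shell and the picture viewer there is one more tool, called after "Emit:" as name(argument=value, ...) on one line, values as JSON. arm_command: Moves the arm, as the interface text tells. Its arguments: {"type":"object","properties":{"translation":{"type":"array","items":{"type":"array","items":{"type":"number"}}},"turn":{"type":"array","items":{"type":"number"}},"hand":{"type":"array","items":{"type":"number"}}},"required":["translation","turn","hand"]}

```bash
mkdir -p pics
cat > h.py <<'E'
from workcell import *
import numpy as np, cv2
def ray(cam,rc):
    i=camera_info(cam);K=np.array(i["mtx"],float);d=np.array(i["dist_coeffs"],float);T=np.array(i["world_to_cam"])
    p=cv2.undistortPoints(np.array([[[rc[1],rc[0]]]],float),K,d)[0,0]
    R=T[:3,:3];return -R.T@T[:3,3],R.T@np.array([p[0],p[1],1.])
def atz(cam,rc,z):
    o,r=ray(cam,rc);return o+r*(z-o[2])/r[2]
def proj(cam,P):
    i=camera_info(cam);T=np.array(i["world_to_cam"]);
    return cv2.projectPoints(np.atleast_2d(P).astype(float),cv2.Rodrigues(T[:3,:3])[0],T[:3,3],np.array(i["mtx"],float),np.array(i["dist_coeffs"],float))[0][:,0]
def save(cam,fn,crop=None,s=1):
    im,d=camera(cam);c=im if crop is None else im[crop[0]:crop[1],crop[2]:crop[3]]
    cv2.imwrite("pics/"+fn,cv2.resize(c[:,:,::-1],None,fx=s,fy=s,interpolation=cv2.INTER_CUBIC));return im,d
E
python3 - <<'E'
from h import *
o=get_obs();print({k:np.round(v,3) for k,v in o.items()})
save("top","t0.png",s=1.5);save("scene","s0.png",s=1.5)
H={"index_base":0,"post_top":.098,"housing_top":.082,"housing_hole_a":.082,"cover":0,"cover_hole_a":0,"round_cover":0,"hex_key":0,"cap_screw":0}
for c in("top","scene"):
  print(c,np.round(ray(c,[192,256]),3))
  for n,z in H.items():
    print(n,[(round(r["conf"],2),np.round(r["location"]).tolist(),np.round(atz(c,r["location"],z)[:2],3).tolist()) for r in spot_point(c,n)[:4]])
E
```

```text
{'clock': np.float64(0.0), 'joint_pos': array([-1.308,  0.241,  0.004,  1.335, -0.   ,  1.571]), 'joint_vel': array([-0.001,  0.001, -0.   , -0.   ,  0.   , -0.001]), 'tau': array([ 0.0000e+00, -3.7232e+01,  2.5241e+01,  1.7000e-02,  0.0000e+00,
        0.0000e+00]), 'eef_pos': array([ 0.13 , -0.482,  0.214]), 'tool_rot': array([ 0.991,  0.131, -0.   , -0.001]), 'ft_force': array([ 0.097,  0.12 , -0.028]), 'ft_torque': array([-0.007,  0.022, -0.039]), 'grip_width': np.float64(0.085)}
top [[ 0.303 -0.016  1.418]
 [ 0.154  0.008 -0.988]]
index_base [(0.95, [173.0, 222.0], [0.592, 0.122])]
post_top []
housing_top [(0.72, [168.0, 244.0], [0.595, 0.039]), (0.43, [191.0, 151.0], [0.508, 0.354])]
housing_hole_a [(0.86, [174.0, 248.0], [0.573, 0.023]), (0.76, [158.0, 238.0], [0.629, 0.059])]
cover [(0.91, [144.0, 371.0], [0.714, -0.43]), (0.82, [215.0, 322.0], [0.445, -0.245]), (0.54, [238.0, 287.0], [0.36, -0.119])]
cover_hole_a [(0.95, [155.0, 367.0], [0.673, -0.414]), (0.83, [229.0, 326.0], [0.394, -0.26]), (0.79, [246.0, 296.0], [0.334, -0.15]), (0.73, [206.0, 318.0], [0.476, -0.228])]
r
[... 418 characters left out ...]
28.0], [0.62, 0.035])]
housing_hole_a [(0.93, [202.0, 244.0], [0.556, 0.025]), (0.87, [193.0, 221.0], [0.637, 0.05])]
cover [(0.74, [233.0, 322.0], [0.364, -0.122]), (0.69, [207.0, 330.0], [0.43, -0.238]), (0.59, [152.0, 307.0], [0.734, -0.441]), (0.48, [182.0, 295.0], [0.614, -0.254])]
cover_hole_a [(0.96, [236.0, 333.0], [0.332, -0.138]), (0.77, [148.0, 302.0], [0.772, -0.447]), (0.69, [159.0, 312.0], [0.682, -0.413]), (0.65, [202.0, 319.0], [0.472, -0.229])]
round_cover [(0.87, [185.0, 295.0], [0.597, -0.237]), (0.58, [228.0, 210.0], [0.604, 0.122])]
hex_key [(0.74, [289.0, 154.0], [0.502, 0.365])]
cap_screw [(0.52, [312.0, 166.0], [0.421, 0.374]), (0.34, [205.0, 329.0], [0.442, -0.243])]
```

View pics/t0.png

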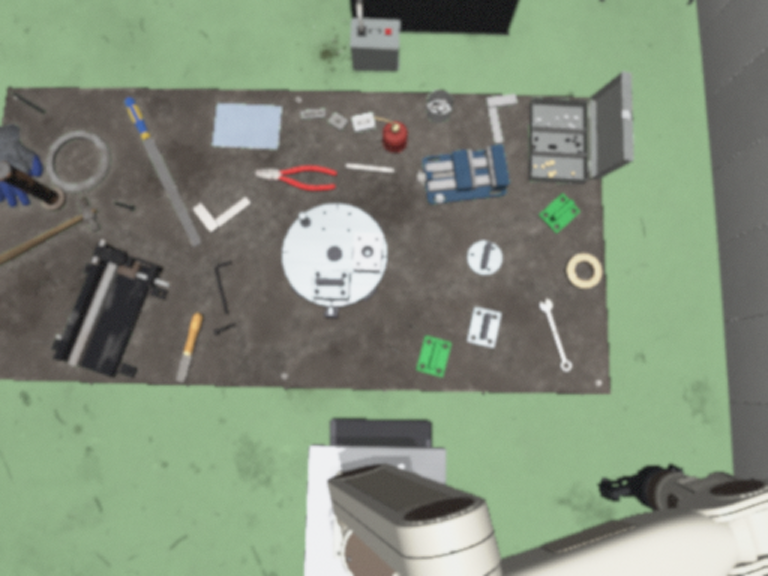

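View pics/s0.png

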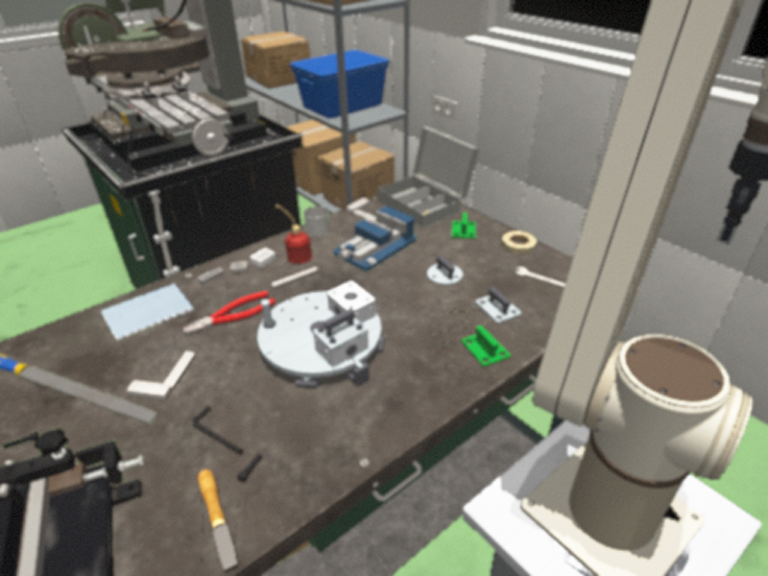

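Top view: the disc is centred near pixel (222,170) (col,row), with the post at about (203,147), the open housing at (244,168) and the finished one at the pointer (221,190). There are three rectangular cover candidates: green at (290,238), green at (373,141) and light steel at (322,217). Only the steel one fits the task, because the green ones are look-alikes. The round cover is at (325,171). Next I refine the disc, the post and the cover.

```bash
cat >> h.py <<'E'
from scipy.optimize import least_squares
def disc(im):
    g=im.min(2).astype(np.uint8);m=(g>110).astype(np.uint8)
    n,l,st,ce=cv2.connectedComponentsWithStats(m);lab=[i for i in range(1,n) if abs(ce[i][0]-222)<12 and abs(ce[i][1]-170)<12 and st[i][4]>1000][0]
    c=max(cv2.findContours((l==lab).astype(np.uint8),cv2.RETR_EXTERNAL,cv2.CHAIN_APPROX_NONE)[0],key=len)[:,0]
    P=np.array([atz("top",[v,u],.038)[:2] for u,v in c])
    f=least_squares(lambda q:np.hypot(*(P-q[:2]).T)-q[2],[*P.mean(0),.125],loss="soft_l1",f_scale=.002);return f.x,f.cost
E
python3 - <<'E'
import workcell; print([n for n in dir(workcell) if not n.startswith('_')]); print(getattr(workcell,"tip_reach",None))
from h import *
im,d=save("top","c1.png",(120,245,180,350),4.5)
print(disc(im))
for i in range(3):
  for c,ns in(("top",("post_top","housing_hole_a")),("scene",("post_top","cover","cover_hole_a"))):
    camera(c)
    for n in ns:print(c,n,[(round(r["conf"],2),np.round(r["location"],1).tolist()) for r in spot_point(c,n)[:6]])
for rc,z in (([147,203],.098),):print(atz("top",rc,z))
E
```

```text
['Unreachable', 'camera', 'camera_info', 'get_obs', 'job_done', 'search_frame', 'spot_point', 'tip_reach']
0.014
(array([0.59896136, 0.11641319, 0.12829666]), np.float64(0.0004887236237386468))
top post_top [(0.97, [142.2, 199.5])]
top housing_hole_a [(0.95, [177.3, 251.5]), (0.87, [160.2, 241.3]), (0.37, [217.1, 150.8])]
scene post_top [(0.62, [201.7, 179.6]), (0.24, [200.4, 324.0])]
scene cover [(0.94, [231.8, 324.5]), (0.87, [205.3, 327.4]), (0.76, [151.4, 308.9])]
scene cover_hole_a [(0.82, [239.0, 334.4]), (0.77, [155.6, 314.6]), (0.71, [208.9, 342.2]), (0.7, [146.6, 303.0]), (0.58, [228.0, 312.1]), (0.56, [201.7, 320.2])]
top post_top [(0.58, [142.4, 197.1])]
top housing_hole_a [(0.91, [160.0, 241.1]), (0.77, [176.7, 250.1])]
scene post_top [(0.89, [204.0, 179.9])]
scene cover [(0.97, [231.3, 324.4]), (0.69, [209.3, 328.9]), (0.52, [154.8, 309.2])]
scene cover_hole_a [(0.88, [202.8, 321.4]), (0.78, [158.5, 314.7]), (0.61, [240.8, 332.7]), (0.57, [146.5, 301.4]), (0.56, [211.0, 343.3]), (0.55, [228.9, 311.6])]
top post_top [(0.6, [143.5, 199.6])]
top housing_hole_a [(0.82, [176.0, 249.9]), (0.72, [158.4, 241.8])]
scene post_top [(0.58, [200.0, 177.7]), (0.19, [184.1, 293.3])]
scene cover [(0.84, [232.5, 319.6]), (0.78, [206.6, 328.8]), (0.74, [154.1, 309.9])]
scene cover_hole_a [(0.82, [199.4, 318.0]), (0.73, [209.2, 342.1]), (0.72, [158.0, 314.2]), (0.66, [236.1, 333.9]), (0.64, [146.7, 302.7]), (0.58, [226.4, 313.8])]
[0.66265944 0.18125635 0.098     ]
```

View pics/c1.png

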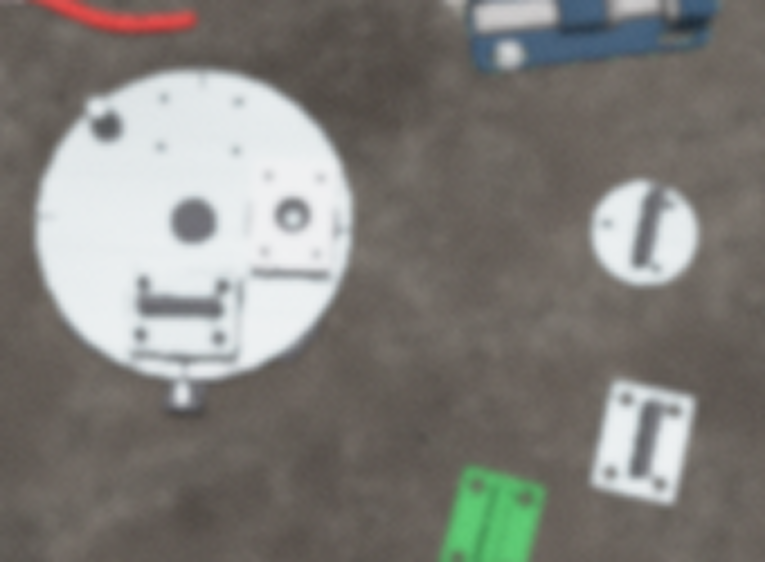

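Run:
```python
from h import *
C=np.array([.599,.1164])
def a(p):d=p[:2]-C;return np.round(p[:2],4),round(np.hypot(*d),4),round(np.degrees(np.arctan2(d[1],d[0])),1)
f=lambda u,v:[120+v/4.5-.4,180+u/4.5-.4]
print("post",a(atz("top",f(97,102),.098)),a(atz("top",[142.5,199.3],.098)),a(atz("scene",[203,179],.098)))
print("collar",a(atz("top",f(107,128),.044)))
print("pointer",a(atz("top",f(182,392),.042)))
print("bore",a(atz("top",f(293,214),.082)))
hs=[atz("top",f(*q),.082)[:2] for q in((268,175),(320,178),(316,254),(264,252))];print("holes",np.round(hs,4),a(np.mean(hs,0)))
cv=[atz("top",f(*q),.006)[:2] for q in((626,398),(675,410),(660,484),(610,472))];print("cov",np.round(cv,4),np.mean(cv,0), np.degrees(np.arctan2(*(cv[0]+cv[1]-cv[2]-cv[3])[::-1])))
cc=[atz("top",f(*q),.006)[:2] for q in((615,378),(694,397),(673,504),(591,487))];print("cov",np.round(cc,4),np.mean(cc,0), np.degrees(np.arctan2(*(cc[0]+cc[1]-cc[2]-cc[3])[::-1])))
```

```text
post (array([0.6795, 0.1884]), np.float64(0.108), np.float64(41.8)) (array([0.6785, 0.1948]), np.float64(0.1117), np.float64(44.6)) (array([0.6595, 0.1851]), np.float64(0.0916), np.float64(48.6))
collar (array([0.6735, 0.1878]), np.float64(0.1032), np.float64(43.8))
pointer (array([0.4629, 0.1199]), np.float64(0.1361), np.float64(178.5))
bore (array([0.5979, 0.0356]), np.float64(0.0808), np.float64(-90.8))
holes [[0.6283 0.0558]
 [0.6268 0.0155]
 [0.5669 0.0171]
 [0.5676 0.0571]] (array([0.5974, 0.0364]), np.float64(0.08), np.float64(-91.1))
cov [[ 0.4698 -0.2319]
 [ 0.4609 -0.2712]
 [ 0.4017 -0.2587]
 [ 0.4104 -0.2189]] [ 0.43569289 -0.24518252] -12.096848891141953
cov [[ 0.4857 -0.2232]
 [ 0.4717 -0.2865]
 [ 0.386  -0.2689]
 [ 0.3982 -0.2038]] [ 0.43541686 -0.24560343] -12.036388416763252
```

```bash
cat >> h.py <<'E'
from scipy.spatial.transform import Rotation as Ro
def to(x,y,z,yaw):
    o=get_obs();R=Ro.from_quat(o["tool_rot"]).as_matrix();p=o["eef_pos"];yx=np.degrees(np.arctan2(R[1,0],R[0,0]))
    t=(yx-yaw+90)%180-90
    print("clk %.2f"%o["clock"],"pos",np.round(p,4),"yaw %.1f"%yx,"w %.3f"%o["grip_width"],"f",np.round(o["ft_force"],1),"j",np.round(o["joint_pos"],2),"-> cm",np.round(R.T@(np.array([x,y,z])-p)*100,2),"turn %.3f"%np.radians(t))
E
python3 -c "
from h import *
to(.675,.189,.214,43.7)"
```

```text
clk 2.10 pos [ 0.1299 -0.4828  0.2147] yaw 15.1 w 0.085 f [ 0.1 -0.7  0.2] j [-1.31  0.24  0.    1.34 -0.    1.57] -> cm [ 7.009e+01 -5.072e+01  7.000e-02] turn -0.500
```

Emit:
arm_command(translation=[[3.3,-2.4,0],[6.6,-4.8,0],[10,-7.2,0],[13.3,-9.6,0],[16.7,-12,0]], turn=[0,0,0,0,0], hand=[0.4,0.4,0.4,0.4,0.4])

```text
clock: 2.52
eef_pos: [0.2606, -0.3221, 0.2148]
tool_rot: [0.991, 0.13, 0.0, 0.0]
ft_force: [-0.3, -0.5, -0.1]
grip_width: 0.0512
```

Emit:
arm_command(translation=[[3.3,-2.4,0],[6.6,-4.8,0],[10,-7.2,0],[13.3,-9.6,0],[16.7,-12,0]], turn=[0,0,0,0,0], hand=[0.45,0.45,0.45,0.45,0.45])

```text
clock: 2.93
eef_pos: [0.391, -0.1626, 0.2151]
tool_rot: [0.991, 0.131, 0.0, 0.0]
ft_force: [1.0, -1.5, 0.4]
grip_width: 0.0468
```

Emit:
arm_command(translation=[[3.3,-2.4,0],[6.6,-4.8,0],[10,-7.2,0],[13.3,-9.6,0],[16.7,-12,0]], turn=[0,0,0,0,0], hand=[0.45,0.45,0.45,0.45,0.45])

```text
clock: 3.35
eef_pos: [0.5211, -0.0031, 0.2149]
tool_rot: [0.991, 0.131, 0.0, 0.0]
ft_force: [0.4, -1.1, 0.5]
grip_width: 0.0468
```

Emit:
arm_command(translation=[[3.3,-2.4,0],[6.6,-4.8,0],[10,-7.2,0],[13.3,-9.6,0],[16.7,-12,0]], turn=[-0.1,-0.2,-0.3,-0.4,-0.5], hand=[0.45,0.45,0.45,0.45,0.45])

```text
clock: 3.77
eef_pos: [0.6511, 0.156, 0.2147]
tool_rot: [0.927, 0.375, 0.0, 0.0]
ft_force: [1.4, -0.7, 0.8]
grip_width: 0.0472
```

```bash
python3 -c "
from h import *
to(.675,.189,.068,43.7)"
```

```text
clk 3.77 pos [0.6511 0.156  0.2147] yaw 44.0 w 0.047 f [ 1.4 -0.7  0.8] j [ 0.24  0.6   0.55  1.52 -0.    2.61] -> cm [ 4.01 -0.71 14.67] turn 0.005
```

Keeping the jaws tangential through the arc would take j6 past its range (yaw = j1 − j6 + π). I'll flip the tool half a turn first, while it's still above the post.

Emit:
arm_command(translation=[[2,-0.4,0],[4,-0.7,0],[4,-0.7,0],[4,-0.7,0],[4,-0.7,0]], turn=[-0.12,-0.24,-0.36,-0.48,-0.6], hand=[0.45,0.45,0.45,0.45,0.45])

```text
clock: 4.18
eef_pos: [0.6744, 0.1876, 0.2136]
tool_rot: [0.775, 0.633, -0.001, -0.0]
ft_force: [0.5, -0.8, -0.4]
grip_width: 0.0473
```

Emit:
arm_command(translation=[[0,0,0],[0,0,0],[0,0,0],[0,0,0],[0,0,0]], turn=[-0.125,-0.25,-0.375,-0.5,-0.62], hand=[0.45,0.45,0.45,0.45,0.45])

```text
clock: 4.6
eef_pos: [0.6743, 0.1869, 0.2144]
tool_rot: [0.545, 0.838, -0.0, -0.0]
ft_force: [-0.1, -1.2, -0.0]
grip_width: 0.0473
```

Emit:
arm_command(translation=[[0,0,0],[0,0,0],[0,0,0],[0,0,0],[0,0,0]], turn=[-0.125,-0.25,-0.375,-0.5,-0.62], hand=[0.45,0.45,0.45,0.45,0.45])

```text
clock: 5.02
eef_pos: [0.6743, 0.1869, 0.2144]
tool_rot: [0.263, 0.965, -0.0, -0.0]
ft_force: [-0.2, 0.7, -0.0]
grip_width: 0.0473
```

Emit:
arm_command(translation=[[0,0,0],[0,0,0],[0,0,0],[0,0,0],[0,0,0]], turn=[-0.125,-0.25,-0.375,-0.5,-0.62], hand=[0.45,0.45,0.45,0.45,0.45])

```text
clock: 5.43
eef_pos: [0.6743, 0.1869, 0.2144]
tool_rot: [-0.044, 0.999, -0.0, -0.0]
ft_force: [0.5, -0.4, -0.1]
grip_width: 0.0472
```

Emit:
arm_command(translation=[[0,0,0],[0,0,0],[0,0,0],[0,0,0],[0,0,0]], turn=[-0.125,-0.25,-0.375,-0.5,-0.62], hand=[0.45,0.45,0.45,0.45,0.45])

```text
clock: 5.85
eef_pos: [0.6743, 0.1869, 0.2144]
tool_rot: [-0.346, 0.938, 0.0, -0.0]
ft_force: [-0.1, -1.0, 0.2]
grip_width: 0.0471
```

```bash
python3 -c "
from h import *
save('scene','s1.png',(120,280,100,300),4)
to(.675,.189,.068,223.7)"
```

```text
clk 5.90 pos [0.6743 0.1869 0.2144] yaw -139.3 w 0.047 f [ 0.8 -0.2 -0.2] j [ 0.27  0.68  0.68  1.58 -0.   -0.44] -> cm [-0.19  0.11 14.64] turn -0.052
```

View pics/s1.png

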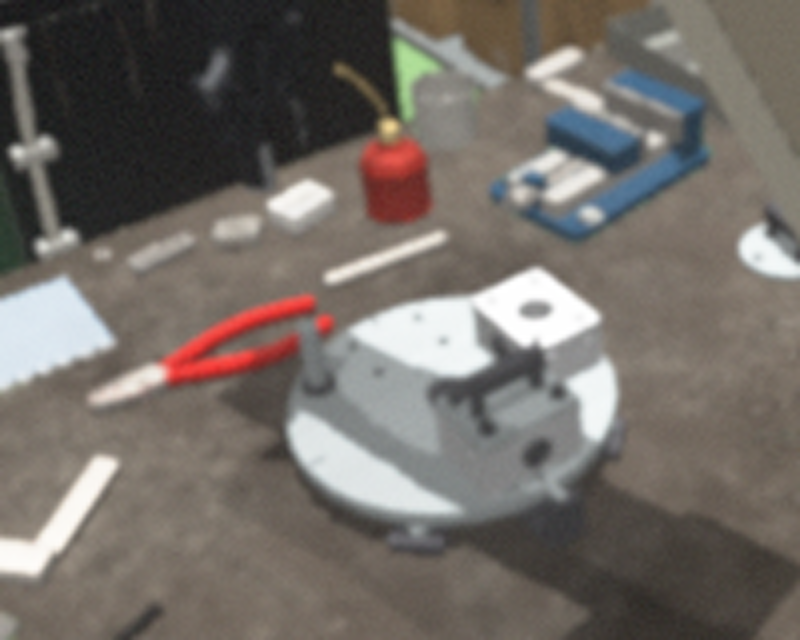

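Crop: the post top is at about crop (312,322), i.e. scene (178,200), but I can't see the gripper above it. I'll check the projection of the TCP.

Run:
```python
from h import *
print(proj("scene",[[.6743,.1869,.2144],[.675,.189,.098],[.675,.189,.044],[.599,.1164,.038]]))
print(proj("top",[[.6743,.1869,.2144],[.675,.189,.098],[.675,.189,.044],[.599,.1164,.038]]))
a,_=save("scene","x.png");b,_=camera("top")
cv2.imwrite("pics/both.png",np.hstack([a[60:330,60:400],b[60:330,100:440]])[:,:,::-1])
```

```text
[[169.59146553 167.84736839]
 [175.22422083 201.07116572]
 [177.92188853 214.96200437]
 [211.76331888 218.70104638]]
[[196.39830661 133.65410202]
 [200.9352874  143.51017043]
 [203.05856719 147.63636005]
 [222.56150254 169.04655973]]
```

View pics/both.png

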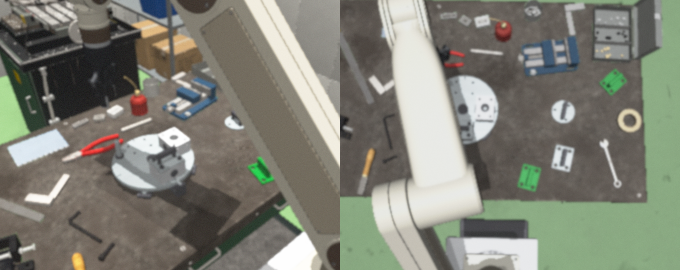

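The dark gripper is just hard to see against the cabinet, and the projections agree with the scene within about 3 px. I'll descend with the jaws around the post.

Emit:
arm_command(translation=[[-0.1,0.1,3.5],[-0.1,0.1,7],[-0.1,0.1,10.5],[-0.1,0.1,13],[-0.1,0.1,14.6]], turn=[-0.05,-0.05,-0.05,-0.05,-0.05], hand=[0.45,0.45,0.45,0.45,0.45])

```text
clock: 6.42
eef_pos: [0.672, 0.1877, 0.0643]
tool_rot: [-0.365, 0.931, 0.0, -0.003]
ft_force: [-0.3, 0.4, -0.7]
grip_width: 0.047
```

```bash
python3 -c "
from h import *
a,_=save('scene','s2.png',(130,250,120,270),5)
to(.675,.189,.068,223.7)"
```

```text
clk 6.47 pos [0.6706 0.1873 0.0615] yaw -137.1 w 0.047 f [-0.8 -0.3 -2.6] j [ 0.27  0.73  0.39  1.24 -0.   -0.48] -> cm [-0.43 -0.17 -0.65] turn -0.015
```

View pics/s2.png

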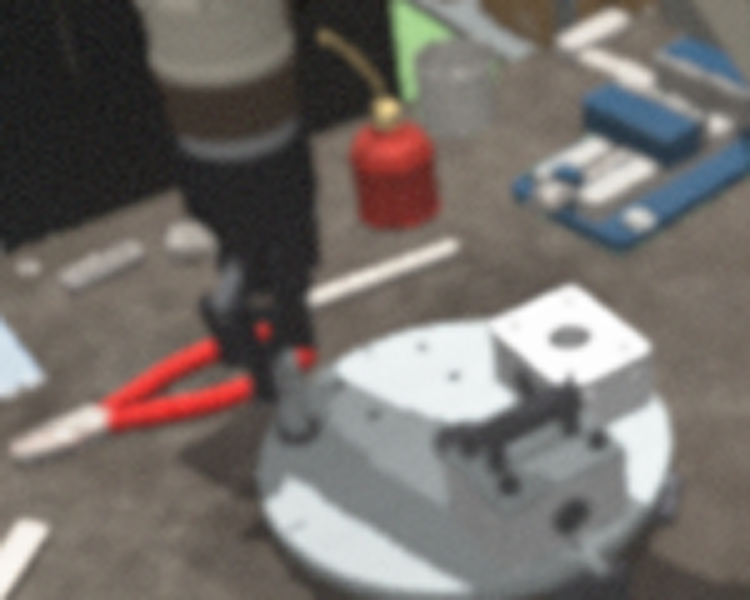

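Run:
```python
from h import *
o=get_obs();R=Ro.from_quat(o["tool_rot"]).as_matrix();p=o["eef_pos"]
for s in(-1,1):
  P=[p+R@np.array([dx,s*.0285,.012]) for dx in(-.011,.011)]
  print(s,np.round(P[0],3),np.round((proj("scene",P)-[120,130])*5))
print((proj("scene",[[.675,.189,.098],[.675,.189,.044]])-[120,130])*5)
im,d=camera("scene")
i=camera_info("scene");K=np.array(i["mtx"]);T=np.linalg.inv(i["world_to_cam"])
for u,v in((292,375),(290,400),(292,415),(262,380),(280,330),(300,335),(225,320)):
  r,c=int(130+v/5),int(120+u/5);_,ry=ray("scene",[r,c]);oo=T[:3,3];print(u,v,np.round(oo+ry*d[r,c],3))
```

```text
-1 [0.698 0.174 0.049] [[291. 390.]
 [326. 392.]]
1 [0.659 0.216 0.05 ] [[262. 449.]
 [298. 452.]]
[[276.12110413 355.35582859]
 [289.60944267 424.81002186]]
292 375 [0.67  0.185 0.084]
290 400 [0.65  0.196 0.083]
292 415 [0.666 0.191 0.058]
262 380 [0.648 0.213 0.108]
280 330 [0.694 0.175 0.099]
300 335 [0.686 0.167 0.096]
225 320 [0.629 0.233 0.172]
```

```bash
python3 -c "
from h import *
a,_=save('scene','s3.png',(165,225,150,220),11)
to(.675,.189,.068,223.7)"
```

```text
clk 6.57 pos [0.6731 0.188  0.0668] yaw -137.1 w 0.047 f [-0.1  0.   1.6] j [ 0.27  0.73  0.39  1.24  0.   -0.48] -> cm [-0.21 -0.06 -0.12] turn -0.013
```

View pics/s3.png

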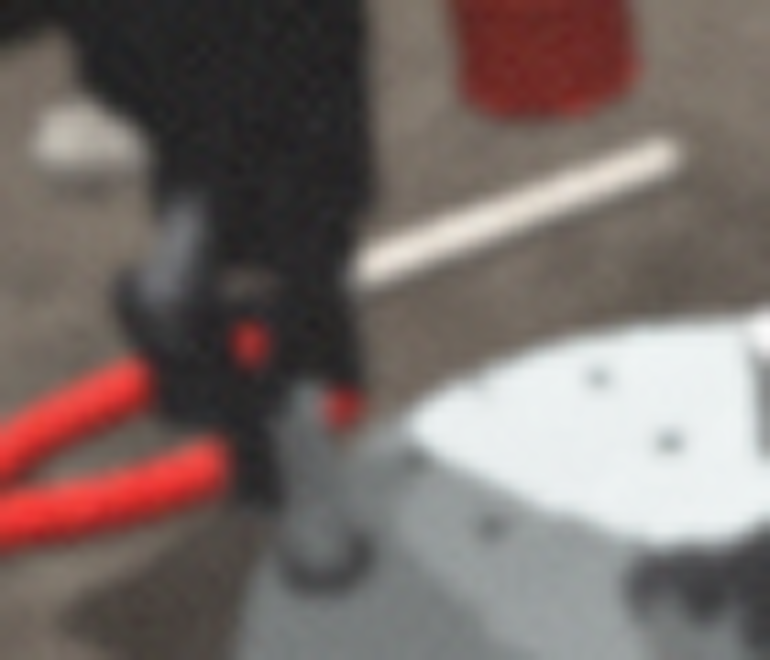

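Run:
```python
from h import *
im,d=camera("scene");T=np.linalg.inv(camera_info("scene")["world_to_cam"])
for r in range(194,220,2):
  print(r,end=" ")
  for c in range(166,188,2):
    _,ry=ray("scene",[r,c]);w=T[:3,3]+ry*d[r,c];print("%3d,%3d,%3d/%3d|"%(*np.round(w*1000),im[r,c].mean()),end="")
  print()
to(.675,.189,.068,223.7)
```

```text
194 628,231,172/ 49|619,229,175/ 38|630,219,164/ 46|649,205,147/ 64|646,201,147/ 48|696,173,105/ 39|693,169,104/ 37|688,164,105/ 41|686,159,103/ 79|811, 95,  1/101|806, 90,  1/ 99|
196 630,231,164/ 41|626,227,164/ 39|628,221,159/ 46|809,141, 16/ 77|645,202,141/ 53|698,174, 96/ 38|690,171, 99/ 41|688,166, 98/ 42|684,161, 97/ 70|799,102,  3/ 99|800, 94, -2/103|
198 635,230,153/ 40|628,227,156/ 41|626,223,155/ 40|634,214,146/ 52|644,204,135/ 45|696,176, 91/ 43|691,172, 92/ 44|687,167, 92/ 45|685,162, 90/ 68|787,109,  4/100|786,102,  1/105|
200 642,229,141/ 41|638,225,142/ 45|627,224,148/ 41|632,216,141/ 41|640,207,132/ 49|678,185, 98/ 80|677,179, 96/104|775,129, 13/100|776,122,  9/ 92|780,113,  2/ 99|776,108,  1/103|
202 641,230,136/ 56|636,227,137/ 52|632,223,137/ 42|631,217,135/ 42|651,203,116/ 68|652,197,112/ 99|669,183, 95/114|773,132,  7/ 98|773,125,  3/ 87|773,118,  0/109|723,133, 37/138|
204 801,170,  1/ 96|799,164, -1/ 92|654,215,113/ 51|647,212,115/ 39|647,206,113/ 66|649,199,108/ 95|669,185, 89/105|774,133, -2/ 90|769,128, -2/106|719,143, 36/139|711,140, 40/160|
206 775,182, 1
[... 704 characters left out ...]
/150|
214 752,196,  2/ 80|753,189, -2/ 75|748,184, -1/ 76|741,181,  1/ 71|693,194, 39/ 82|680,192, 46/ 90|669,191, 52/110|669,184, 49/104|671,177, 43/ 79|676,169, 36/108|673,163, 35/138|
216 748,199, -2/ 71|741,195,  1/ 74|739,189, -2/ 73|732,185,  1/ 77|685,198, 38/101|675,196, 44/ 78|670,192, 45/ 90|667,186, 43/ 84|665,181, 42/ 71|664,175, 39/104|663,169, 36/126|
218 739,204, -2/ 68|732,200,  0/ 70|730,194, -1/ 68|686,205, 34/ 89|679,202, 36/116|672,198, 39/ 96|665,195, 42/ 80|664,189, 39/ 82|661,184, 38/100|658,179, 37/118|651,176, 40/121|
clk 6.62 pos [0.6746 0.1884 0.069 ] yaw -137.0 w 0.047 f [ 0.3 -0.3  0.5] j [ 0.27  0.73  0.4   1.24  0.   -0.48] -> cm [-0.08  0.02  0.1 ] turn -0.013
```

Depth shows the fingers straddle the post (near pad at (0.649,0.205), far one at (0.69,0.17)), and the tips are at about z 0.083. I'll go 12 mm lower and close to a loose cage.

Emit:
arm_command(translation=[[0,0,0.6],[0,0,1.2],[0,0,1.2],[0,0,1.2]], turn=[0,0,0,0], hand=[0.5,0.6,0.7,0.7])

```text
clock: 6.95
eef_pos: [0.6745, 0.1883, 0.057]
tool_rot: [-0.367, 0.93, -0.0, 0.0]
ft_force: [0.2, 0.7, -0.5]
grip_width: 0.0256
```

Emit:
arm_command(translation=[[0.01,-0.55,0],[0.06,-1.1,0],[0.13,-1.64,0],[0.23,-2.18,0],[0.36,-2.72,0]], turn=[0.0524,0.105,0.157,0.209,0.262], hand=[0.7,0.7,0.7,0.7,0.7])

```text
clock: 7.37
eef_pos: [0.6903, 0.1679, 0.0574]
tool_rot: [-0.241, 0.97, 0.002, 0.0]
ft_force: [-1.3, 4.5, 0.7]
grip_width: 0.0253
```

```bash
python3 -c "
from h import *
a=np.radians(43.7-15)
to(.599+.105*np.cos(a),.1164+.105*np.sin(a),.057,223.7-15)"
```

```text
clk 7.37 pos [0.6903 0.1679 0.0574] yaw -152.1 w 0.025 f [-1.3  4.5  0.7] j [ 0.24  0.75  0.42  1.23  0.   -0.25] -> cm [-0.02 -0.13  0.04] turn -0.013
```

Force of 4.7 N against the motion shows it is pushing the post. I'll continue along the arc.

Emit:
arm_command(translation=[[0.01,-0.55,0],[0.06,-1.1,0],[0.13,-1.64,0],[0.23,-2.18,0],[0.36,-2.72,0]], turn=[0.0524,0.105,0.157,0.209,0.262], hand=[0.7,0.7,0.7,0.7,0.7])

```text
clock: 7.78
eef_pos: [0.7006, 0.1438, 0.0574]
tool_rot: [-0.113, 0.994, 0.003, 0.001]
ft_force: [0.7, 7.1, -2.1]
grip_width: 0.0254
```

Emit:
arm_command(translation=[[0.01,-0.55,0],[0.06,-1.1,0],[0.13,-1.64,0],[0.23,-2.18,0],[0.36,-2.72,0]], turn=[0.0524,0.105,0.157,0.209,0.262], hand=[0.7,0.7,0.7,0.7,0.7])

```text
clock: 8.2
eef_pos: [0.7045, 0.1154, 0.0576]
tool_rot: [0.018, 1.0, 0.002, 0.002]
ft_force: [3.0, 3.9, -1.9]
grip_width: 0.0258
```

```bash
python3 -c "
from h import *
a=np.radians(43.7-60)
to(.599+.105*np.cos(a),.1164+.105*np.sin(a),.057,223.7-60)"
```

```text
clk 8.20 pos [0.7045 0.1154 0.0576] yaw 177.9 w 0.026 f [ 3.   3.9 -1.9] j [0.16 0.76 0.43 1.23 0.   0.2 ] -> cm [ 0.37 -2.86  0.05] turn 0.249
```

Emit:
arm_command(translation=[[0.01,-0.55,0],[0.06,-1.1,0],[0.13,-1.64,0],[0.23,-2.2,0],[0.36,-2.8,0]], turn=[0.0524,0.105,0.157,0.209,0.255], hand=[0.7,0.7,0.7,0.7,0.7])

```text
clock: 8.62
eef_pos: [0.6985, 0.0851, 0.0574]
tool_rot: [0.146, 0.989, 0.0, 0.001]
ft_force: [-0.5, -0.5, -0.0]
grip_width: 0.0257
```

Emit:
arm_command(translation=[[0.01,-0.55,0],[0.06,-1.1,0],[0.13,-1.64,0],[0.23,-2.18,0],[0.36,-2.72,0]], turn=[0.0524,0.105,0.157,0.209,0.262], hand=[0.7,0.7,0.7,0.7,0.7])

```text
clock: 9.03
eef_pos: [0.6866, 0.0588, 0.0573]
tool_rot: [0.274, 0.962, -0.001, 0.0]
ft_force: [-0.5, -1.0, 1.3]
grip_width: 0.0256
```

```bash
python3 -c "
from h import *
a=np.radians(43.7-90)
to(.599+.105*np.cos(a),.1164+.105*np.sin(a),.057,223.7-90)"
```

```text
clk 9.03 pos [0.6866 0.0588 0.0573] yaw 148.2 w 0.026 f [-0.5 -1.   1.3] j [ 0.09  0.71  0.34  1.2  -0.    0.64] -> cm [ 0.31 -2.35  0.04] turn 0.253
```

Emit:
arm_command(translation=[[0.01,-0.5,0],[0.06,-1.0,0],[0.13,-1.5,0],[0.22,-2.0,0],[0.31,-2.35,0]], turn=[0.0524,0.105,0.157,0.209,0.253], hand=[0.7,0.7,0.7,0.7,0.7])

```text
clock: 9.45
eef_pos: [0.672, 0.0412, 0.0574]
tool_rot: [0.393, 0.92, 0.0, 0.0]
ft_force: [0.3, -0.3, -0.1]
grip_width: 0.0254
```

Emit:
arm_command(translation=[[0,0,0],[0,0,0],[0,0,0],[0,0,0],[0,0,0]], turn=[0,0,0,0,0], hand=[0.7,0.5,0.4,0.4,0.4])

```text
clock: 9.87
eef_pos: [0.6721, 0.042, 0.0568]
tool_rot: [0.391, 0.92, 0.0, 0.0]
ft_force: [-1.0, 0.5, -0.3]
grip_width: 0.0518
```

Emit:
arm_command(translation=[[0,0,-3],[0,0,-6],[0,0,-9],[0,0,-12],[0,0,-15]], turn=[0,0,0,0,0], hand=[0.4,0.4,0.4,0.4,0.4])

```text
clock: 10.28
eef_pos: [0.6717, 0.0419, 0.2081]
tool_rot: [0.391, 0.92, -0.0, 0.0]
ft_force: [-0.0, -0.7, 0.1]
grip_width: 0.0513
```

```bash
python3 -c "
from h import *
im,_=camera('top')
cv2.imwrite('pics/t2.png',cv2.resize(im[120:245,170:350,::-1],None,fx=4,fy=4,interpolation=cv2.INTER_CUBIC))
print(spot_point('top','housing_hole_a'),spot_point('top','housing_top'))
to(.4356,-.2454,.2,168)"
```

```text
[{'location': [193.3, 212.1], 'conf': 0.59}] [{'location': [189.6, 221.2], 'conf': 0.65}]
clk 10.43 pos [0.674  0.042  0.2108] yaw 133.9 w 0.051 f [ 0.7  0.5 -0.5] j [0.06 0.61 0.55 1.51 0.   0.87] -> cm [ -4.16 -37.12   0.88] turn -0.595
```

View pics/t2.png

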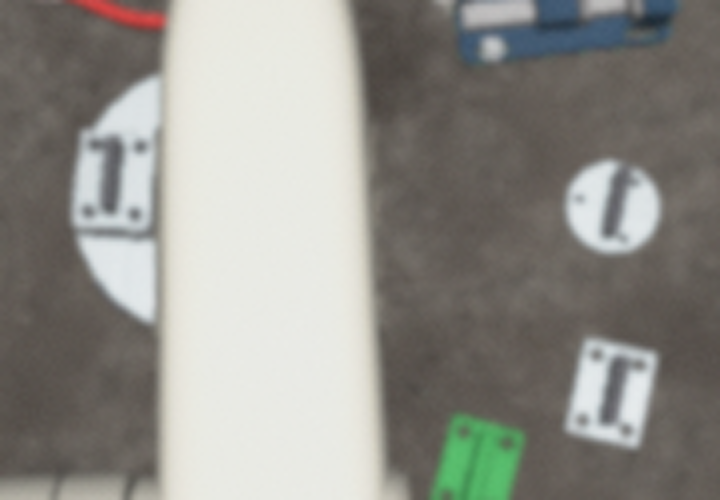

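The table has turned: the finished housing is now at the left of the disc, at crop (110,180). The steel rectangular cover is at crop (612,393), light grey with four holes and a bar handle. The green look-alike is at (480,455). Next I move over to the cover.

Emit:
arm_command(translation=[[-0.4,-4,0],[-0.9,-8,0],[-1.4,-12,0],[-1.8,-16,0],[-2.2,-20,0]], turn=[0,0,0,0,0], hand=[0.45,0.45,0.45,0.45,0.45])

```text
clock: 10.85
eef_pos: [0.5408, -0.1136, 0.2049]
tool_rot: [0.391, 0.92, -0.0, -0.001]
ft_force: [0.8, -1.4, 0.0]
grip_width: 0.0472
```

Emit:
arm_command(translation=[[-0.4,-4,0],[-0.9,-8,0],[-1.4,-12,0],[-1.7,-15,0],[-1.9,-17.1,0]], turn=[-0.12,-0.24,-0.36,-0.48,-0.6], hand=[0.45,0.45,0.45,0.45,0.45])

```text
clock: 11.27
eef_pos: [0.43, -0.2465, 0.2054]
tool_rot: [0.104, 0.995, 0.0, -0.001]
ft_force: [-0.0, -0.2, -0.1]
grip_width: 0.0471
```

Run:
```python
from h import *
to(.4356,-.2454,.12,168)
im,d=save("top","t3.png",(150,240,180,260),9)
try: print(disc(im))
except Exception as e: print(e)
for _ in range(2):
  for n in("housing_hole_a","housing_top","post_top"):
    print(n,[(round(r["conf"],2),np.round(r["location"],1).tolist(),np.round(atz("top",r["location"],.098 if n[0]=="p" else .082)[:2],4).tolist()) for r in spot_point("top",n)[:4]])
  camera("top")
```

```text
clk 11.27 pos [ 0.43   -0.2465  0.2054] yaw 168.0 w 0.047 f [-0.  -0.2 -0.1] j [-0.52  0.24 -0.02  1.31 -0.   -0.31] -> cm [-0.55  0.23  8.54] turn 0.001
(array([0.5993085 , 0.11651134, 0.1277161 ]), np.float64(0.0004174521938366137))
housing_hole_a [(0.75, [194.3, 212.7], [0.5005, 0.1427]), (0.66, [186.3, 227.6], [0.5293, 0.0926])]
housing_top [(0.88, [187.0, 219.2], [0.5263, 0.1214])]
post_top [(0.93, [144.3, 241.9], [0.6751, 0.047])]
housing_hole_a [(0.95, [192.4, 208.7], [0.5067, 0.1567]), (0.66, [184.2, 230.2], [0.5369, 0.0839])]
housing_top [(0.74, [185.2, 218.0], [0.5325, 0.1258]), (0.67, [220.4, 323.8], [0.4191, -0.2374])]
post_top [(0.62, [194.6, 209.6], [0.4968, 0.1513]), (0.59, [145.4, 240.6], [0.6711, 0.0513])]
```

View pics/t3.png

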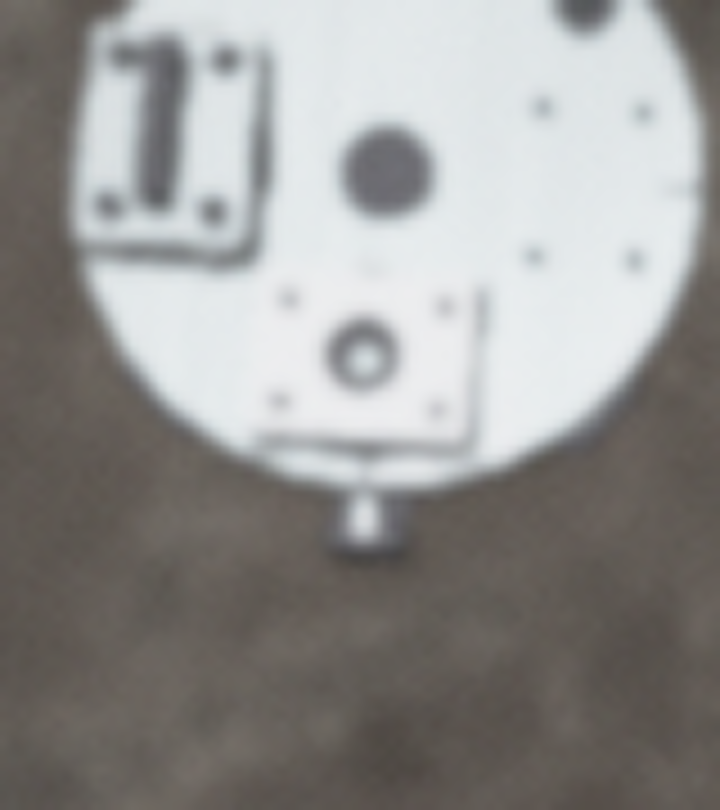

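The open housing is at the pointer: bore at crop (363,355), holes at (288,298), (445,305), (436,410) and (280,402). I'll compute its pose and approach the cover.

```bash
cat >> h.py <<'E'
def cen(im,rc,w=2,dark=True):
    g=im.mean(2);r0,c0=map(int,np.round(rc));p=g[r0-w:r0+w+1,c0-w:c0+w+1];k=np.clip(np.percentile(p,75)-p,0,None)
    yy,xx=np.mgrid[r0-w:r0+w+1,c0-w:c0+w+1];return [(yy*k).sum()/k.sum(),(xx*k).sum()/k.sum()]
def quad(cam,rcs,z):
    P=np.array([atz(cam,q,z)[:2] for q in rcs]);e=P[0]+P[3]-P[1]-P[2]
    return P,P.mean(0),np.degrees(np.arctan2(e[1],e[0]))
E
python3 - <<'E'
from h import *
im,_=camera("top")
q=[cen(im,[150+v/9-.4,180+u/9-.4]) for u,v in((288,298),(445,305),(436,410),(280,402))]
print(np.round(q,1));P,c,a=quad("top",q,.082);print(np.round(P,4),c,a)
b=cen(im,[150+355/9-.4,180+363/9-.4],5);print(atz("top",b,.082))
im,_=camera("scene")
pr=proj("scene",np.c_[P,[.082]*4]);print(np.round(pr,1))
q=[cen(im,p[::-1]) for p in pr];P,c,a=quad("scene",q,.082);print(np.round(q,1),np.round(P,4),c,a)
cv2.imwrite("pics/sx.png",cv2.resize(im[180:260,170:370,::-1],None,fx=4,fy=4,interpolation=cv2.INTER_CUBIC))
E
```

```text
[[182.7 211.6]
 [183.6 229.3]
 [195.4 228.3]
 [194.3 210.6]]
[[0.5408 0.148 ]
 [0.5388 0.0873]
 [0.4977 0.089 ]
 [0.5003 0.15  ]] [0.5193675  0.11856104] 87.85070127792528
[0.52069692 0.11963876 0.082     ]
[[212.5 221.9]
 [230.3 213.3]
 [238.4 220.6]
 [220.2 229.6]]
[[221.5 212.9]
 [213.1 230.7]
 [221.1 239.2]
 [230.6 219.8]] [[0.5415 0.1462]
 [0.5387 0.0859]
 [0.4944 0.0886]
 [0.4978 0.153 ]] [0.51808633 0.11842969] 87.16735489302134
```

Emit:
arm_command(translation=[[-0.3,0.1,3],[-0.6,0.2,6],[-0.6,0.2,8.5],[-0.6,0.2,8.5]], turn=[0,0,0,0], hand=[0.45,0.45,0.45,0.45])

```text
clock: 12.15
eef_pos: [0.436, -0.2419, 0.1167]
tool_rot: [0.106, 0.994, 0.002, -0.005]
ft_force: [-1.0, 1.9, -1.0]
grip_width: 0.0468
```

```bash
cat >> h.py <<'E'
def cloud(cam):
    im,d=camera(cam);i=camera_info(cam);K=np.array(i["mtx"],float);T=np.linalg.inv(i["world_to_cam"])
    v,u=np.mgrid[0:384,0:512];p=cv2.undistortPoints(np.stack([u,v],-1).reshape(-1,1,2).astype(float),K,np.array(i["dist_coeffs"],float))[:,0]
    W=(np.c_[p,np.ones(len(p))]*d.reshape(-1,1))@T[:3,:3].T+T[:3,3];return im,d,W.reshape(384,512,3)
E
python3 - <<'E'
from h import *
im,d,W=cloud("scene");o=get_obs();p=o["eef_pos"]
m=(d>0)&(np.hypot(W[...,0]-p[0],W[...,1]-p[1])<.08)&(W[...,2]>.05)
R=Ro.from_quat(o["tool_rot"]).as_matrix();L=(W[m]-p)@R
for lo in np.arange(-.06,.06,.006):
  s=L[(L[:,2]>=lo)&(L[:,2]<lo+.006)]
  if len(s):print("z %.3f n%d x %.3f..%.3f y %.3f..%.3f"%(lo,len(s),s[:,0].min(),s[:,0].max(),s[:,1].min(),s[:,1].max()))
to(.4356,-.2454,.03,168)
cv2.imwrite("pics/s4.png",cv2.resize(im[150:230,280:380,::-1],None,fx=7,fy=7,interpolation=cv2.INTER_CUBIC))
E
```

```text
z -0.060 n16 x -0.009..0.013 y -0.031..0.039
z -0.054 n25 x -0.008..0.012 y -0.035..0.040
z -0.048 n24 x -0.010..0.012 y -0.036..0.041
z -0.042 n28 x -0.010..0.011 y -0.036..0.039
z -0.036 n22 x -0.014..0.014 y -0.027..0.039
z -0.030 n23 x -0.010..0.011 y -0.034..0.037
z -0.024 n14 x -0.009..0.010 y -0.028..0.031
z -0.018 n4 x -0.007..0.007 y -0.023..0.031
clk 12.20 pos [ 0.4373 -0.2427  0.1193] yaw 167.8 w 0.047 f [ 0.   0.2 -0.5] j [-0.51  0.31 -0.16  1.11 -0.   -0.29] -> cm [ 0.05 -0.31  8.93] turn -0.003
```

View pics/s4.png

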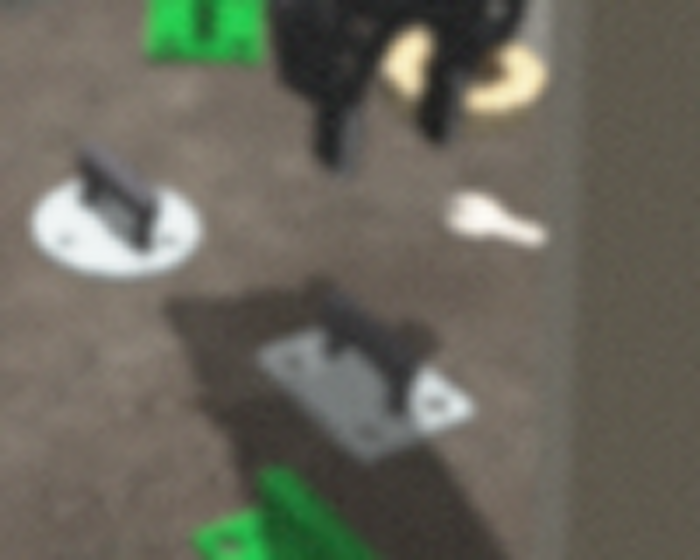

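Crop: the fingers (tips at about (340,165) and (437,138)) are over the steel cover (367,390), and the round cover (117,225) and the green one are clear. Depth puts the tips about 14 mm *behind* the TCP at this opening, which doesn't match tip_reach, so I'll descend in stages.

Emit:
arm_command(translation=[[0,-0.2,3],[0,-0.3,6],[0,-0.3,8.7],[0,-0.3,8.7],[0,-0.3,8.7]], turn=[0,0,0,0,0], hand=[0.55,0.55,0.55,0.55,0.55])

```text
clock: 12.62
eef_pos: [0.4386, -0.2472, 0.0354]
tool_rot: [0.106, 0.994, 0.0, -0.0]
ft_force: [-0.4, 0.4, -0.3]
grip_width: 0.0387
```

Run:
```python
from h import *
im,d,W=cloud("scene");o=get_obs();p=o["eef_pos"]
to(.4356,-.2454,.026,168)
m=(d>0)&(np.hypot(W[...,0]-p[0],W[...,1]-p[1])<.06)&(W[...,2]>-.02)
R=Ro.from_quat(o["tool_rot"]).as_matrix();L=(W-p)@R
g=im.mean(2);mm=m&(g<70)
for lo in np.arange(-.06,.06,.006):
  s=L[mm&(L[...,2]>=lo)&(L[...,2]<lo+.006)]
  if len(s):print("z %.3f n%d x %.3f..%.3f y"%(lo,len(s),s[:,0].min(),s[:,0].max()),np.histogram(s[:,1],np.arange(-.05,.051,.01))[0])
c=proj("scene",[p])[0].astype(int);print(c)
cv2.imwrite("pics/s5.png",cv2.resize(im[c[1]-30:c[1]+30,c[0]-40:c[0]+40,::-1],None,fx=9,fy=9,interpolation=cv2.INTER_CUBIC))
```

```text
clk 12.67 pos [ 0.4399 -0.2479  0.0366] yaw 167.8 w 0.038 f [0.1 0.6 0.5] j [-0.51  0.4  -0.27  0.9   0.   -0.3 ] -> cm [0.48 0.16 1.06] turn -0.003
z -0.060 n14 x -0.005..0.013 y [0 0 8 1 0 0 0 2 3 0]
z -0.054 n15 x -0.007..0.009 y [0 0 5 5 0 0 0 2 3 0]
z -0.048 n13 x -0.004..0.009 y [0 0 3 3 0 0 0 2 5 0]
z -0.042 n13 x -0.007..0.009 y [0 0 2 6 0 0 0 1 4 0]
z -0.036 n16 x -0.007..0.009 y [0 0 2 7 0 0 0 1 6 0]
z -0.030 n11 x -0.005..0.011 y [0 0 0 5 0 0 0 3 3 0]
z -0.024 n9 x -0.006..0.010 y [0 0 3 5 0 0 0 1 0 0]
z -0.012 n3 x 0.004..0.036 y [0 0 0 0 0 3 0 0 0 0]
z -0.006 n35 x -0.013..0.036 y [ 0  0  0  0 15 20  0  0  0  0]
z -0.000 n20 x -0.014..0.038 y [ 0  0  0  0  2 18  0  0  0  0]
z 0.006 n12 x -0.026..0.036 y [ 0  0  0  0  0 12  0  0  0  0]
z 0.012 n4 x -0.027..0.035 y [0 0 0 0 0 4 0 0 0 0]
z 0.018 n6 x -0.019..0.036 y [0 0 0 0 1 5 0 0 0 0]
z 0.024 n2 x -0.017..0.033 y [0 0 0 0 1 1 0 0 0 0]
z 0.030 n46 x -0.057..0.059 y [ 2  0  0  1  1  6  2  1  8 12]
z 0.036 n93 x -0.058..0.059 y [ 3  0  0  0  7  5  5  6 20 29]
[331 195]
```

View pics/s5.png

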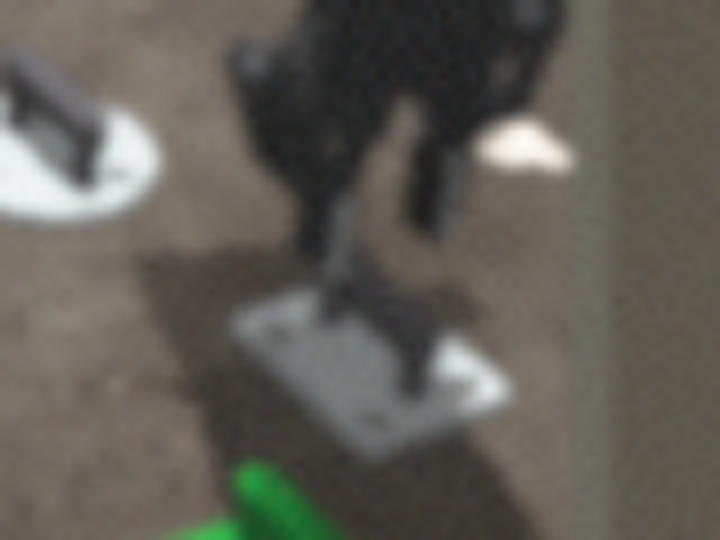

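The fingers straddle the bar, but the tips are still at about z 0.055 (bar top 0.040). Bar centre is +5 mm in tool x and +2 mm in y. I'll descend stepwise, watching the force.

Emit:
arm_command(translation=[[0.4,0.2,0.6],[0.4,0.2,1.2],[0.4,0.2,1.6],[0.4,0.2,1.6]], turn=[0,0,0,0], hand=[0.6,0.6,0.6,0.6])

```text
clock: 13.0
eef_pos: [0.4348, -0.2443, 0.0186]
tool_rot: [0.106, 0.994, 0.0, -0.0]
ft_force: [-0.4, -0.4, -0.4]
grip_width: 0.0343
```

Emit:
arm_command(translation=[[0,0,0.4],[0,0,0.8],[0,0,0.8],[0,0,0.8]], turn=[0,0,0,0], hand=[0.6,0.6,0.6,0.6])

```text
clock: 13.33
eef_pos: [0.4348, -0.2444, 0.0104]
tool_rot: [0.106, 0.994, 0.0, -0.0]
ft_force: [-0.5, 0.0, -1.2]
grip_width: 0.0338
```

Run:
```python
from h import *
im,d,W=cloud("scene");o=get_obs();p=o["eef_pos"]
to(.4356,-.2454,.006,168)
m=(d>0)&(np.hypot(W[...,0]-p[0],W[...,1]-p[1])<.06)&(W[...,2]>-.02)
R=Ro.from_quat(o["tool_rot"]).as_matrix();L=(W-p)@R
g=im.mean(2);mm=m&(g<70)
for lo in np.arange(-.042,.02,.006):
  s=L[mm&(L[...,2]>=lo)&(L[...,2]<lo+.006)]
  if len(s):print("worldz %.3f n%d x %.3f..%.3f y"%(p[2]-lo-.003,len(s),s[:,0].min(),s[:,0].max()),np.histogram(s[:,1],np.arange(-.05,.051,.01))[0])
```

```text
clk 13.38 pos [ 0.435  -0.2445  0.0106] yaw 167.8 w 0.034 f [-0.5 -0.2  0.1] j [-0.51  0.43 -0.31  0.83  0.   -0.3 ] -> cm [-0.08 -0.08  0.46] turn -0.004
worldz 0.050 n16 x -0.010..0.011 y [0 0 0 8 0 0 0 4 4 0]
worldz 0.044 n18 x -0.007..0.028 y [0 0 0 7 3 3 0 2 3 0]
worldz 0.038 n43 x -0.019..0.031 y [ 0  0  0 11 18 12  0  2  0  0]
worldz 0.032 n20 x -0.011..0.031 y [ 0  0  0  4  1 15  0  0  0  0]
worldz 0.026 n6 x -0.003..0.029 y [0 0 0 1 1 4 0 0 0 0]
worldz 0.020 n1 x 0.027..0.027 y [0 0 0 0 0 1 0 0 0 0]
worldz 0.014 n4 x 0.027..0.030 y [0 0 0 0 3 1 0 0 0 0]
worldz 0.008 n1 x 0.028..0.028 y [0 0 0 0 0 1 0 0 0 0]
worldz 0.002 n134 x -0.058..0.059 y [ 0  0  0  1  8 10 10  7 32 39]
worldz -0.004 n20 x -0.030..0.059 y [0 0 0 0 1 3 1 1 4 8]
```

Emit:
arm_command(translation=[[0,0,0.4],[0,0,0.4],[0,0,0.4],[0,0,0.4],[0,0,0.4]], turn=[0,0,0,0,0], hand=[0.6,0.7,1,1,1])

```text
clock: 13.8
eef_pos: [0.435, -0.2447, 0.0068]
tool_rot: [0.106, 0.994, -0.0, -0.0]
ft_force: [-0.1, -0.7, 0.4]
grip_width: 0.0126
```

Emit:
arm_command(translation=[[0,0,0],[0,0,0],[0,0,-1],[0,0,-2],[0,0,-3]], turn=[0,0,0,0,0], hand=[1,1,1,1,1])

```text
clock: 14.22
eef_pos: [0.4349, -0.2441, 0.0374]
tool_rot: [0.106, 0.994, 0.0, -0.0]
ft_force: [0.4, -0.1, -2.0]
grip_width: 0.0124
```

```bash
python3 -c "
from h import *
to(.4356,-.2454,.3,168)"
```

```text
clk 14.22 pos [ 0.4349 -0.2441  0.0374] yaw 167.8 w 0.012 f [ 0.4 -0.1 -2. ] j [-0.51  0.39 -0.28  0.9   0.   -0.3 ] -> cm [ -0.08  -0.09 -26.26] turn -0.003
```

Holding it: opening 12.4 mm, and the force shows about −2 N of weight. I'll raise it, then turn and move.

Emit:
arm_command(translation=[[0,0,-3],[0,0,-6],[0,0,-9],[0,0,-12],[0,0,-12]], turn=[0.1,0.2,0.3,0.4,0.5], hand=[1,1,1,1,1])

```text
clock: 14.63
eef_pos: [0.4389, -0.2464, 0.1645]
tool_rot: [0.351, 0.936, -0.001, 0.006]
ft_force: [1.3, -0.6, -2.1]
grip_width: 0.0125
```

Emit:
arm_command(translation=[[0,0,0],[0,0,0],[0,0,0],[0,0,0],[0,0,0]], turn=[0.1,0.2,0.3,0.4,0.45], hand=[1,1,1,1,1])

```text
clock: 15.05
eef_pos: [0.4351, -0.2443, 0.1578]
tool_rot: [0.551, 0.835, 0.0, 0.0]
ft_force: [-0.2, -1.0, -2.4]
grip_width: 0.0126
```

Emit:
arm_command(translation=[[0,0,0],[0,0,0],[0,0,0],[0,0,0],[0,0,0]], turn=[0.1,0.2,0.3,0.4,0.44], hand=[1,1,1,1,1])

```text
clock: 15.47
eef_pos: [0.4351, -0.2443, 0.1577]
tool_rot: [0.72, 0.694, 0.0, 0.0]
ft_force: [-0.5, 0.1, -2.0]
grip_width: 0.0123
```

```bash
python3 -c "
from h import *
to(.519,.1185,.157,88)"
```

```text
clk 15.47 pos [ 0.4351 -0.2443  0.1577] yaw 87.9 w 0.012 f [-0.5  0.1 -2. ] j [-0.51  0.27 -0.11  1.19  0.    1.1 ] -> cm [36.56  7.08  0.08] turn -0.001
```

Emit:
arm_command(translation=[[3,0.6,0],[6,1.2,0],[9,1.8,0],[12,2.4,0],[15,3,0]], turn=[0,0,0,0,0], hand=[1,1,1,1,1])

```text
clock: 15.88
eef_pos: [0.47, -0.0941, 0.1578]
tool_rot: [0.719, 0.695, 0.0, 0.0]
ft_force: [0.3, -0.6, -4.3]
grip_width: 0.0123
```

Emit:
arm_command(translation=[[3,0.6,0],[6,1.2,0],[9,1.8,0],[12,2.4,0],[14,2.8,0]], turn=[0,0,0,0,0], hand=[1,1,1,1,1])

```text
clock: 16.3
eef_pos: [0.5028, 0.0464, 0.1578]
tool_rot: [0.718, 0.696, 0.001, -0.0]
ft_force: [-0.1, -1.0, -3.6]
grip_width: 0.0127
```

Emit:
arm_command(translation=[[2.5,0.4,0],[5,0.8,0],[7.5,1.2,0],[7.5,1.2,0],[7.5,1.2,0]], turn=[0,0,0,0,0], hand=[1,1,1,1,1])

```text
clock: 16.72
eef_pos: [0.5168, 0.1194, 0.1574]
tool_rot: [0.717, 0.697, 0.0, 0.0]
ft_force: [-0.8, -0.1, -1.7]
grip_width: 0.0124
```

Run:
```python
from h import *
to(.519,.1185,.157,88)
im,d=save("scene","s6.png",(150,260,150,290),5.5)
for n in("cover_hole_a","cover"):print(n,[(round(r["conf"],2),np.round(r["location"],1).tolist()) for r in spot_point("scene",n)[:6]])
# predicted hole tops (plate top): underside = tcp - .0065
p=get_obs()["eef_pos"];a=np.radians(87.9);M=np.array([[np.cos(a),-np.sin(a)],[np.sin(a),np.cos(a)]])
for z in(p[2]-.0065+.006,):
  h=[[*(p[:2]+M@[sx*.03,sy*.02]),z] for sx,sy in((1,1),(1,-1),(-1,-1),(-1,1))];print(np.round((proj("scene",h)-[150,150])*5.5))
  h=[[*(p[:2]+M@[sx*.042,sy*.032]),z] for sx,sy in((1,1),(1,-1),(-1,-1),(-1,1))];print("corner",np.round((proj("scene",h)-[150,150])*5.5))
```

```text
clk 16.72 pos [0.5168 0.1194 0.1574] yaw 88.3 w 0.012 f [-0.8 -0.1 -1.7] j [ 0.23  0.33 -0.02  1.22 -0.    1.83] -> cm [-0.08  0.23  0.04] turn 0.006
cover_hole_a [(0.97, [211.1, 220.6]), (0.91, [225.3, 310.1]), (0.81, [195.0, 229.0]), (0.77, [235.9, 332.3]), (0.68, [159.5, 313.5]), (0.58, [147.9, 302.7])]
cover [(0.95, [235.5, 323.5]), (0.65, [150.7, 306.3]), (0.61, [204.1, 224.5])]
[[380. 324.]
 [336. 283.]
 [438. 238.]
 [483. 276.]]
corner [[373. 346.]
 [302. 281.]
 [444. 218.]
 [517. 278.]]
```

View pics/s6.png

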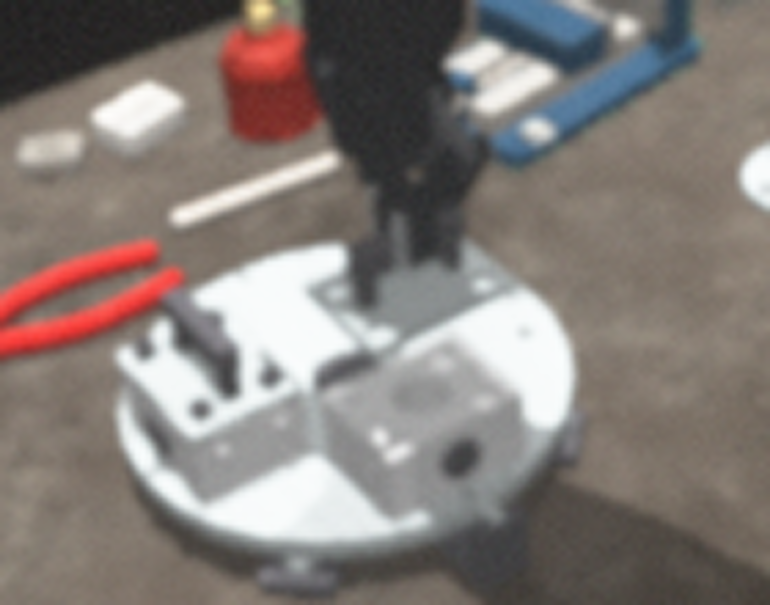

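Crop: the cover is held level, with its holes at (340,293), (388,330) and (487,285), about 1 px from prediction. The open housing is below it with its bore at (425,395). I'll lower it.

Emit:
arm_command(translation=[[-0.1,0.2,1.2],[-0.1,0.2,2.4],[-0.1,0.2,3.6],[-0.1,0.2,4.6],[-0.1,0.2,5.0]], turn=[0,0,0,0,0], hand=[1,1,1,1,1])

```text
clock: 17.28
eef_pos: [0.5176, 0.1158, 0.1053]
tool_rot: [0.719, 0.695, -0.001, -0.001]
ft_force: [-0.5, -0.1, -2.9]
grip_width: 0.0125
```

Emit:
arm_command(translation=[[0,0,0.1],[0,0,0.1],[0,0,0.1],[0,0,0.1]], turn=[0,0,0,0], hand=[1,1,1,1])

```text
clock: 17.62
eef_pos: [0.5194, 0.117, 0.1065]
tool_rot: [0.718, 0.696, 0.001, 0.0]
ft_force: [0.3, 0.1, -2.3]
grip_width: 0.0122
```

Run:
```python
from h import *
to(.519,.1185,.105,88)
im,d,W=cloud("scene")
c=(160,260,170,290);cv2.imwrite("pics/s7.png",cv2.resize(im[c[0]:c[1],c[2]:c[3],::-1],None,fx=6,fy=6,interpolation=cv2.INTER_CUBIC))
p=get_obs()["eef_pos"];a=np.radians(88)
M=np.array([[np.cos(a),-np.sin(a)],[np.sin(a),np.cos(a)]])
S=((1,1),(1,-1),(-1,-1),(-1,1));f=lambda q:np.round((proj("scene",q)-[170,160]+.5)*6).tolist()
C=np.array([.519,.1185])
print("cover corners top @z.103",f([[*(C+M@[x*.042,y*.032]),.103] for x,y in S]))
print("cover holes top",f([[*(C+M@[x*.03,y*.02]),.103] for x,y in S]))
print("housing corners",f([[*(C+M@[x*.042,y*.032]),.082] for x,y in S]))
m=(d>0)&(np.abs((W[...,:2]-C)@M)<[.040,.030]).all(-1)&(im.mean(2)>75);print("z hist",np.histogram(W[m][:,2],np.arange(.07,.125,.004)))
```

```text
clk 17.62 pos [0.5194 0.117  0.1065] yaw 88.1 w 0.012 f [ 0.3  0.1 -2.3] j [ 0.22  0.37 -0.1   1.09  0.    1.82] -> cm [ 0.14 -0.04  0.15] turn 0.003
cover corners top @z.103 [[294.0, 411.0], [220.0, 338.0], [369.0, 268.0], [446.0, 335.0]]
cover holes top [[302.0, 386.0], [255.0, 341.0], [362.0, 290.0], [410.0, 333.0]]
housing corners [[298.0, 445.0], [224.0, 372.0], [372.0, 302.0], [448.0, 369.0]]
z hist (array([ 20,  16, 103,  62,   0,   0,   2,  28, 188,  83,   4,   6,   1]), array([0.07 , 0.074, 0.078, 0.082, 0.086, 0.09 , 0.094, 0.098, 0.102,
       0.106, 0.11 , 0.114, 0.118, 0.122]))
```

No more pictures can be viewed, so I'll check the alignment numerically.

Run:
```python
from h import *
C=np.array([.519,.1185]);a=np.radians(88);M=np.array([[np.cos(a),-np.sin(a)],[np.sin(a),np.cos(a)]])
im,d,W=cloud("scene");L=(W[...,:2]-C)@M
m=(d>0)&(np.abs(W[...,2]-.105)<.006)&(np.abs(L)<[.06,.05]).all(-1)
s=L[m];wz=W[m]
A=np.c_[s,np.ones(len(s))];k=np.abs(wz[:,2]-np.median(wz[:,2]))<.004;print("plane",np.linalg.lstsq(A[k],wz[k,2],rcond=None)[0],len(s))
for x0 in np.arange(-.045,.05,.01):
  t=s[np.abs(s[:,0]-x0)<.005]
  if len(t)>3:print("x %.3f y %.4f..%.4f n%d"%(x0,t[:,1].min(),t[:,1].max(),len(t)))
for y0 in np.arange(-.035,.04,.01):
  t=s[np.abs(s[:,1]-y0)<.005]
  if len(t)>3:print("y %.3f x %.4f..%.4f n%d"%(y0,t[:,0].min(),t[:,0].max(),len(t)))
acc=[]
for cam in("scene","top"):
  for _ in range(5):
    camera(cam)
    for r in spot_point(cam,"cover_hole_a"):
      q=(atz(cam,r["location"],.099)[:2]-C)@M
      if np.abs(q).max()<.05 and r["conf"]>.5:acc.append((cam[0],*np.round(q*1000,1).tolist(),round(r["conf"],2)))
print(sorted(acc));to(.519,.1185,.105,88)
```

```text
plane [-0.00181667 -0.00810866  0.10497177] 351
x -0.045 y -0.0136..0.0306 n18
x -0.035 y -0.0057..0.0310 n28
x -0.025 y -0.0060..0.0310 n35
x -0.015 y -0.0060..0.0314 n33
x -0.005 y -0.0102..0.0323 n37
x 0.005 y -0.0134..0.0313 n43
x 0.015 y -0.0365..0.0297 n37
x 0.025 y -0.0318..0.0311 n47
x 0.035 y -0.0346..0.0309 n66
x 0.045 y -0.0251..0.0284 n7
y -0.035 x 0.0191..0.0392 n10
y -0.025 x 0.0193..0.0401 n18
y -0.015 x -0.0434..0.0397 n23
y -0.005 x -0.0445..0.0403 n47
y 0.005 x -0.0448..0.0411 n78
y 0.015 x -0.0440..0.0398 n71
y 0.025 x -0.0423..0.0409 n86
y 0.035 x -0.0438..0.0398 n18
[('s', -35.7, -25.8, 0.78), ('s', -27.8, -19.8, 0.71), ('s', -25.8, -24.9, 0.75), ('s', -19.1, -28.5, 0.97), ('s', -18.8, -10.4, 0.75), ('s', 23.4, 12.5, 0.8), ('s', 24.4, 27.5, 0.75), ('s', 30.0, 25.6, 0.57), ('s', 32.2, 27.5, 0.8), ('s', 34.1, 30.6, 0.56), ('t', -37.5, -18.7, 0.56), ('t', -31.0, -19.3, 0.57), ('t', -19.2, -22.8, 0.53)]
clk 18.72 pos [0.5188 0.117  0.1057] yaw 88.2 w 0.013 f [ 0.6 -0.4 -1.7] j [ 0.22  0.37 -0.1   1.09  0.    1.82] -> cm [0.15 0.02 0.07] turn 0.003
```

Edges show the cover 1.7 mm short along its long axis, which agrees with the TCP readout. It's level (slope below 0.01), with the underside about 17 mm above the housing. I'll make one small correction and settle.

Emit:
arm_command(translation=[[0.15,-0.05,0.1],[0.15,-0.05,0.1],[0.15,-0.05,0.1],[0.15,-0.05,0.1],[0.15,-0.05,0.1]], turn=[0,0,0,0,0], hand=[1,1,1,1,1])

```text
clock: 19.13
eef_pos: [0.5183, 0.1185, 0.1047]
tool_rot: [0.718, 0.696, -0.0, 0.0]
ft_force: [0.4, 0.9, -2.7]
grip_width: 0.0123
```

Emit:
arm_command(translation=[[0,0,0],[0,0,0],[0,0,0],[0,0,0],[0,0,0]], turn=[0,0,0,0,0], hand=[1,1,1,1,1])

```text
clock: 19.55
eef_pos: [0.5183, 0.1185, 0.1047]
tool_rot: [0.718, 0.696, 0.0, 0.0]
ft_force: [-0.3, 0.2, -3.9]
grip_width: 0.0126
```

Run:
```python
from h import *
C=np.array([.519,.1185]);a=np.radians(88);M=np.array([[np.cos(a),-np.sin(a)],[np.sin(a),np.cos(a)]])
im,d,W=cloud("scene");L=(W[...,:2]-C)@M
for z in(.104,.082):
  m=(d>0)&(np.abs(W[...,2]-z)<.004)&(np.abs(L)<[.06,.05]).all(-1);s=L[m];ok=[]
  print(z,np.median(W[m][:,2]),len(s),"x ends",[(round(s[np.abs(s[:,1]-y)<.005][:,0].min(),4),round(s[np.abs(s[:,1]-y)<.005][:,0].max(),4)) for y in(.005,.015,.025)],"y max",[round(s[np.abs(s[:,0]-x)<.006][:,1].max(),4) for x in(-.03,-.015,0,.015,.03)])
to(.519,.1185,.105,88);print(get_obs()["joint_vel"].round(3))
```

```text
0.104 0.1035678348609107 311 x ends [(np.float64(-0.0418), np.float64(0.0418)), (np.float64(-0.0412), np.float64(0.0414)), (np.float64(-0.0414), np.float64(0.0412))] y max [np.float64(0.0321), np.float64(0.0328), np.float64(0.0317), np.float64(0.0327), np.float64(0.0323)]
0.082 0.08167853493103072 189 x ends [(np.float64(-0.0397), np.float64(0.0409)), (np.float64(-0.0437), np.float64(0.04)), (np.float64(-0.0442), np.float64(0.0391))] y max [np.float64(0.032), np.float64(0.0316), np.float64(0.0313), np.float64(0.0323), np.float64(0.0324)]
clk 19.60 pos [0.5183 0.1185 0.1047] yaw 88.2 w 0.012 f [ 1.  -0.3 -2.8] j [ 0.22  0.38 -0.1   1.09  0.    1.83] -> cm [ 0.    0.07 -0.03] turn 0.003
[ 0.001 -0.001 -0.001 -0.002 -0.    -0.001]
```

The cover and housing edges agree to about 1 mm in both directions, and the gap is about 16 mm. I'm handing in.

```bash
python3 -c "
from workcell import *
print(job_done())"
```

```text
the job is handed in; nothing more can be done
None
```

I turned the table a quarter turn clockwise by caging the post loosely in the jaws, then let go. After that I picked up the steel rectangular cover by its handle and handed the job in while holding it over the open housing, at about 19.6 s on the clock. I left both green look-alikes alone.

**Last checks**
- **Table:** the top picture taken after letting go showed the open housing at the pointer. I can't read the joint angle directly.
- **Cover:** depth put its underside about 16 mm above the housing. It was level within about 0.01 rad when measured just before a last 1–2 mm correction.
- **Alignment:** the plate and housing edges agreed within about 1–2 mm, and the yaw was within about 1°.
- **Grip:** the opening held steady at 12–13 mm, and the joints were still.
- **Other things:** I made no final check on the round cover, the hex key or the screw. The arm never went down near them.

**What disagreed or was not confirmed**
- **Fingertips:** depth showed them 14–18 mm behind the TCP, not `tip_reach` (14 mm) ahead of it, so I set the grasp heights from depth and force.
- **Hole detections:** the network's positions for the held cover's holes scattered by about 10 mm, so I relied on the plate edges.
- **Final view:** the picture limit was reached before I could look at the last pose, so the alignment was checked only numerically.

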